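# Clamp a double pack of lolly sticks in the banding jig

## Robot

A 6-joint arm with a two-finger parallel gripper is mounted at the origin on a cart in front of the work surface, level with it; the furniture and walls round the work are solid. World frame = base frame: x ahead of the robot, y to its left, z up, the work surface at z = 0. Lengths are in m, angles in rad, forces in N, time in s.
With the tool pointing down it reaches from about 0.3 to 0.825 m from the base axis. Payload 5.4 kg.
Tool frame: the origin (TCP) lies at the very end of the fingers, on their centre line; the grasp point (between the pads) lies 19 mm behind it; z points along the fingers, y is the line along which they close (so a half turn about z gives the same grasp; the last joint's range is limited). The gripper opens to 92 mm and grips with 3 to 60 N. Pads are 20 mm wide; open, the fingers measure 128 mm over their backs; the gripper's body (75 mm by 189 mm) begins 69 mm behind the grasp point.
Start: joints at [1.009, 0.158, 1.597, -0, 1.386, -0.21], TCP at [0.198, 0.54, 0.215] pointing down, gripper open.
Joint ranges: [-2.91, 2.91], [-0.94, 2.29], [0.18, 2.7], [-1.29, 4.43], [0.17, 2.64], [-3, 3]. Speed limits (rad/s): [2.57, 2.57, 3.14, 3.14, 3.14, 3.14].

## Interface

Orientations are given as a rotation vector (axis times angle).
In Python, from workcell import bot gives the robot as it stands. Calls block until the motion is done:
- bot.goto(position, orientation): joint-space move of the TCP to a pose.
- bot.line_to(position, rot=None, max_speed=0.15): straight line of the TCP; rot=None keeps the orientation; max_speed is the mean speed in m/s.
- bot.set_joints(angles): joint-space move.
- bot.set_gripper(opening, newtons=None): opening from 0.0 (shut) to 1.0 (fully open); newtons is the grip in N (None keeps the last); returns when the fingers have stopped.
- bot.hold(seconds).
- bot.inverse_kinematics(position, orientation): joint angles nearest the present ones, or None.
- bot.read_camera(name): name is "scene" or "side" or "wrist"; returns a dict with "pixels" (480x640x3 uint8, blue, green, red), "fx", "fy", "cx", "cy" (pixels), "R" (3x3) and "t" (3): a world point X has camera coordinates R X + t. Camera axes: x right, y down, z forward; pixel columns grow to the right and rows downward; lengths in m; the calibration is good to about 2 mm. A picture is of the moment at which its call begins. There is no depth.
A pose or a line that the arm cannot do raises bot.MotionError and nothing moves.
- bot.job_done(): hands the job in; it is judged then, once.
Readings, each from a call of its own:
- bot.current_clock(): time.
- bot.current_joints(): joint angles.
- bot.current_joint_vel(): joint speeds.
- bot.current_effort(): joint torques, N m.
- bot.current_ee_pos(): TCP position.
- bot.current_tool_rot(): TCP orientation.
- bot.current_contact_force(): force on the tool from outside, world axes, zero at the start.
- bot.current_ft_torque(): the same for the moment, N m.
- bot.current_opening(): opening from 0.0 (shut) to 1.0 (fully open).
- bot.current_grip_force(): force on a finger pad.
Only numpy, scipy, OpenCV 4.12 (cv2) and the standard library are available. Lean on these libraries where they do the work, as an engineer would, in place of code of your own. Each camera call takes 0.05 s, during which the arm holds its last target. There are 200 camera calls.

## Task

Make up a double pack in the banding jig: take the loose blue-banded bundle of lolly sticks, lay it flat on the jig's white ribs next to the blue-banded bundle already there, and push it flush against that one, ends even, so that the pair stands against the fence without a gap. Then press the jig's black lever handle down against its spring until the red pointer stands in the green field (not above it, not in the red), and end the program while still holding it there, so that the pad keeps both bundles clamped for banding. Leave the other things on the table where they are.

Things in the scene. Friction and masses are not known exactly. Their poses are not given: they have to be found in the camera images.
- jig: banding jig, fixed. Steel base plate (x -62..125, y -122..88 mm, top at z 6), three white ribs, a fence, a lever beyond the fence. x runs along bundles and lever, away from the handle; y points to the fence; z up; origin on the table under the pad, below the line where the bundles meet. Fence inner face y = 36.5 mm, x -58..58, top z 32. Lever at y = 57.
- bed_place (a point): point on the rib tops (the bed, z 16 mm) under the middle of the loose bundle's final place: jig x 0, y -16.9 mm (set bundle then at y 18.7). Moves with the jig, same axes. Bed covers x -56..56, y -116..36 mm of the jig; two slots 14 mm wide, 10 deep, run along y between the ribs. There is room to set the bundle down 66 mm from this point (jig y -83) and slide it home.
- set_bundle: bundle of lolly sticks in blue rubber bands (solid box 35.6 x 115 x 14.4 mm, 22 g) already on the jig's bed against the fence, but not fastened. Origin at the centre of its underside (contact 1 mm above the origin); x is its width, y its length (along the jig's x), z up.
- loose_bundle: identical bundle in blue rubber bands (35.6 x 115 x 14.4 mm, 18 to 35 g), flat on the table right of the jig, nearer the robot. Origin at the centre of its underside (contact 1 mm above the origin); x is its width (grip across it), y its length, z up.
- pad: rubber-faced pressure pad 26 x 36 mm on a 1 N/mm spring under the lever's cross arm; spans both bundles, jig x -13..13, y -14..22 mm. Origin at the centre of its face, at z about 45 mm at rest, 30 mm when it touches the bundles. The steel cross arm above it reaches the same y -14 mm; pad pins and arm end below z 82 mm at rest. Do not push on it.
- lever_arm (a joint): hold-down lever angle in rad: 0 at rest (handle up), grows as the handle is pressed. Pad meets the bundles at 0.15; the red pointer is in the green field of the white gauge post from 0.18 to 0.25 (aim for 0.215), in the red above that; stop at 0.30. A spring returns it to 0; mid-green takes about 7 N at the handle.
- handle_top (a point): top of the lever's black round grip (22 mm thick, 82 mm long along the jig's x), 190 mm from the hinge. Moves with the lever: z about 94 mm at rest, 66 when the pad touches, 60 to 47 through the green (53.5 mid-green); x changes by about 4 mm. Push straight down here. The gauge post (top z 80) is 42 mm farther along jig x and 24 mm to its left (+y).
- lever_pivot (a point): the lever's hinge, at x 100, y 57, z 55 mm of the jig; the axis runs along the jig's y.
- red_bundle: bundle of lolly sticks in red rubber bands, 35 x 117 x 14 mm, lying on the table; origin at the centre of its underside, y along its length. Not to be used or moved.
- mould_a: stainless lolly mould cup standing upside down on its rim behind the jig, 38 x 64 x 95 mm; origin at the centre of its underside. Leave it.
- marker: black and white marker pen, 135 mm long, 16 mm thick, lying on the table beside the tall rack; origin at the centre of its underside, y along its length. Leave it.

How it is judged:
By the outcome, as a careful person would: the job done as asked, in the order asked, and still so for the second after the job is handed in, while the arm keeps its last pose, push and grip.
It also fails if it takes over 45 s, if anything falls off the work surface, if the arm or the gripper's body presses on something with over 40 N, if the wrist force passes 120 N, or if a joint passes its speed limit or range.

## Working session

There is one attempt and no reset: what is moved stays moved. The work goes in short steps, each a Python script; the robot and the scene stay as the last script left them, time stands still between calls to the robot, and variables do not carry over. Pictures are saved under pics/ and viewed, at most 10 in all, crops included, and the job is handed in when it is done.

```bash
mkdir -p pics
python3 - <<'E'
from workcell import bot
import cv2,pickle
c={}
for n in("scene","side","wrist"):
    c[n]=bot.read_camera(n); cv2.imwrite(f"pics/{n}0.png",c[n]["pixels"])
    print(n,c[n]["fx"],c[n]["cx"],c[n]["cy"],c[n]["R"],c[n]["t"])
pickle.dump(c,open("c0.pkl","wb"))
print(bot.current_clock(),bot.current_tool_rot(),bot.current_ee_pos())
E
```

```text
scene 473.6179913909076 320.9225036384125 237.23994511963514 [[ 0.66907204 -0.74313531  0.0096186 ]
 [-0.39701169 -0.36832517 -0.84066538]
 [ 0.62827091  0.558647   -0.54146948]] [-0.52276345  0.22192626  0.68204127]
side 569.5500791906742 318.44286082700944 246.55199836358472 [[-0.99946206 -0.03019035  0.01281135]
 [-0.02581021  0.48305981 -0.87520686]
 [ 0.02023415 -0.87506672 -0.48357917]] [0.55350063 0.18882003 0.69743895]
wrist 353.41400934075693 327.3523208744361 237.93332964826823 [[ 0.34408217  0.93893764 -0.00188818]
 [ 0.89881217 -0.32879489  0.28988034]
 [ 0.27155874 -0.10143978 -0.95706103]] [-0.57447276 -0.03428394  0.39211574]
0.15 [-5.49702379e-01 -3.09261328e+00  2.13830108e-03] [0.19791438 0.53934341 0.21384684]
```

View pics/scene0.png

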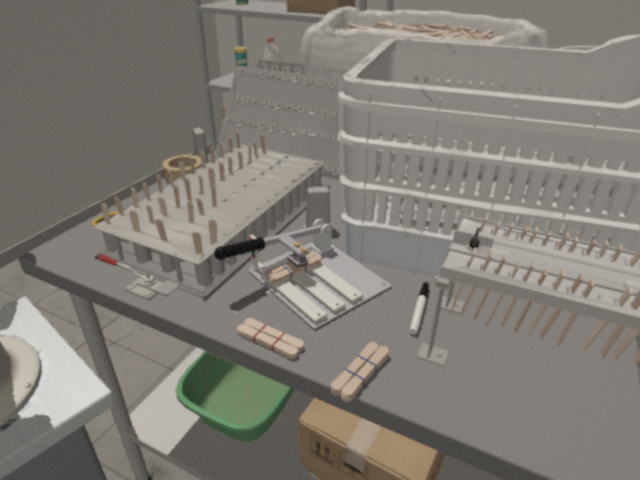

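View pics/side0.png

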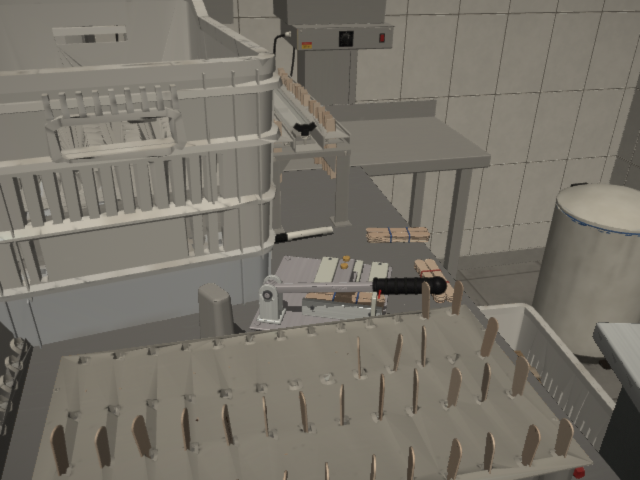

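```bash
cat > h.py <<'E'
import numpy as np,cv2
def ray(c,u,v,z):
    "world point at height z seen at pixel (u,v)"
    o=-c["R"].T@c["t"]; d=c["R"].T@np.array([(u-c["cx"])/c["fx"],(v-c["cy"])/c["fy"],1])
    return o+d*(z-o[2])/d[2]
def proj(c,X):
    p=c["R"]@np.asarray(X)+c["t"]; return np.array([c["cx"]+c["fx"]*p[0]/p[2],c["cy"]+c["fy"]*p[1]/p[2]])
def crop(c,u,v,w,h,s,f): cv2.imwrite(f,cv2.resize(c["pixels"][v:v+h,u:u+w],None,fx=s,fy=s,interpolation=cv2.INTER_CUBIC))
E
python3 - <<'E'
from h import *
import pickle
c=pickle.load(open("c0.pkl","rb"))
crop(c["scene"],205,210,195,150,4,"pics/s1.png")
crop(c["scene"],210,300,200,110,4,"pics/s2.png")
for uv in [(360,371),(270,338),(320,285)]: print(ray(c["scene"],*uv,0.0))
E
```

```text
[ 0.42122963 -0.40424321  0.        ]
[ 0.37627814 -0.25217995  0.        ]
[ 0.53504136 -0.21939174  0.        ]
```

View pics/s1.png

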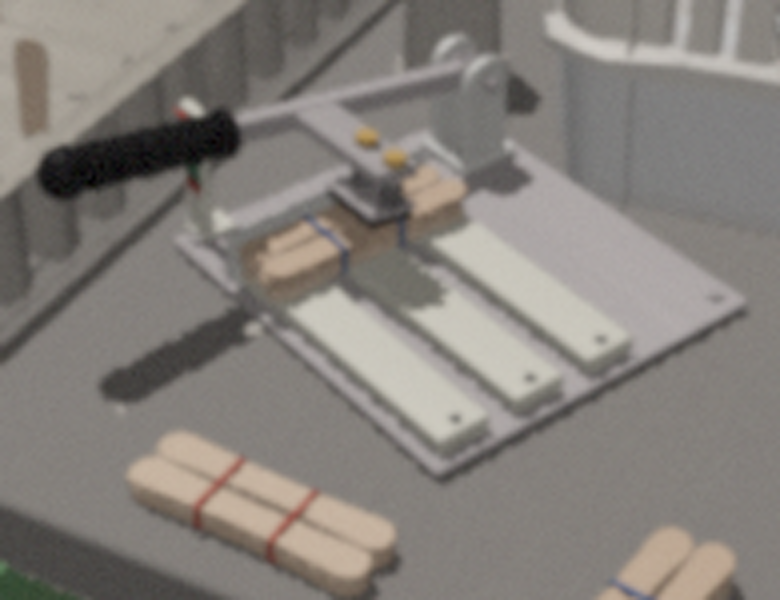

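View pics/s2.png

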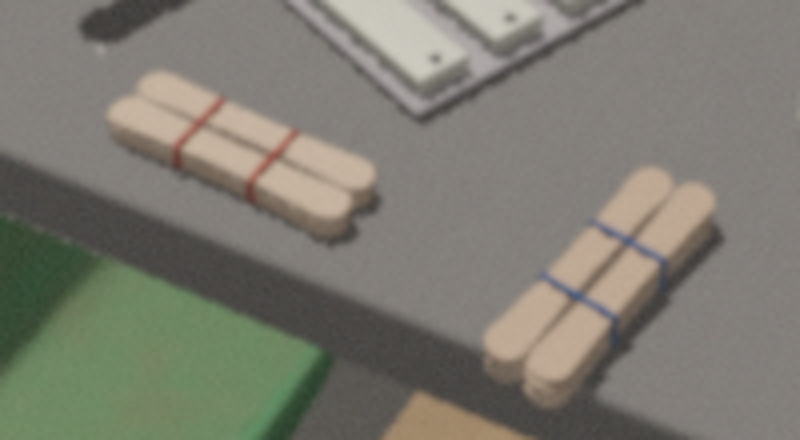

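```bash
cat >> h.py <<'E'
from scipy.optimize import least_squares
from scipy.spatial.transform import Rotation as Rn
def jig2w(p,q):
    x,y,a=p; q=np.asarray(q,float)
    return np.array([x+np.cos(a)*q[0]-np.sin(a)*q[1],y+np.sin(a)*q[0]+np.cos(a)*q[1],q[2]])
def down(yaw):
    "rotvec: tool z down, tool x at world angle yaw"
    c,s=np.cos(yaw),np.sin(yaw)
    return Rn.from_matrix(np.array([[c,s,0],[s,-c,0],[0,0,-1]])).as_rotvec()
def fit(c,pts,p0):
    f=lambda p:np.concatenate([proj(c,jig2w(p,np.array(q)/1000))-uv for q,uv in pts])
    r=least_squares(f,p0,loss='soft_l1'); return r.x,f(r.x).reshape(-1,2)
E
python3 - <<'E'
from h import *
import pickle
c=pickle.load(open("c0.pkl","rb"))
g=lambda u,v,a=205,b=210:np.array([(u+.5)/4-.5+a,(v+.5)/4-.5+b])
pts=[((-62,-122,6),g(440,468)),((125,-122,6),g(745,297)),((-62,88,6),g(180,240)),((-56,-116,16),g(437,440)),((56,-116,16),g(630,348)),((28,-116,16),g(587,363)),((-28,-116,16),g(488,412))]
p,r=fit(c["scene"],pts,[.5,-.17,.5]);print(p,np.degrees(p[2]));print(r.round(1))
w=[ray(c["scene"],*g(u,v,210,300),.0144) for u,v in [(682,178),(524,360),(485,340),(640,168),(715,200),(565,388)]]
for i in w:print(i.round(4))
d=w[0]-w[1];print(np.linalg.norm(d),np.degrees(np.arctan2(d[1],d[0])))
for k in c: print(k,-c[k]["R"].T@c[k]["t"])
print(proj(c["scene"],jig2w(p,(-.09,.057,.094))))
E
```

```text
[ 0.51779429 -0.18201482 -0.15805522] -9.055897237877156
[[-1.2  1.2]
 [ 0.8  0.5]
 [-2.6 -0.9]
 [ 0.1  0.2]
 [ 0.8 -3.4]
 [ 0.  -0.8]
 [ 0.3  0.2]]
[ 0.4753 -0.4013  0.0144]
[ 0.3652 -0.4122  0.0144]
[ 0.3625 -0.3962  0.0144]
[ 0.4684 -0.3858  0.0144]
[ 0.4744 -0.4178  0.0144]
[ 0.3656 -0.4306  0.0144]
0.11062016954023415 5.645402063485549
scene [ 0.00936704 -0.68776326  0.5608985 ]
side [0.54396428 0.53580462 0.49543244]
wrist [0.12199821 0.56789785 0.38413223]
[238.99970771 242.93464557]
```

Run:
```python
from workcell import bot
from h import *
import pickle
P=[.5178,-.1820,-.158]
for z in(.2,.02):
  for y in(185,171,81,5,-9,-99,261): print(z,y,bot.inverse_kinematics([.42,-.40,z],down(np.radians(y))))
bot.line_to([.198,.54,.36],max_speed=.3)
J=jig2w(P,(0,-.05,.24))
c={}
bot.goto(J,down(np.radians(171)));bot.hold(.2);c["j"]=bot.read_camera("wrist")
bot.goto([.42,-.405,.2],down(np.radians(185.6)));bot.hold(.2);c["b"]=bot.read_camera("wrist")
print(bot.current_clock(),bot.current_ee_pos(),bot.current_contact_force())
pickle.dump(c,open("c1.pkl","wb"))
cv2.imwrite("pics/j.png",c["j"]["pixels"]);cv2.imwrite("pics/b.png",c["b"]["pixels"])
```

```text
0.2 185 [-9.69238337e-01  1.82112250e-01  1.59941226e+00 -8.88178420e-16
  1.36006814e+00 -2.62730113e+00]
0.2 171 [-0.96923834  0.18211225  1.59941226  0.          1.36006814 -2.38295503]
0.2 81 [-9.69238337e-01  1.82112250e-01  1.59941226e+00 -4.44089210e-16
  1.36006814e+00 -8.12158705e-01]
0.2 5 [-9.69238337e-01  1.82112250e-01  1.59941226e+00 -4.44089210e-16
  1.36006814e+00  5.14291527e-01]
0.2 -9 [-9.69238337e-01  1.82112250e-01  1.59941226e+00 -4.44089210e-16
  1.36006814e+00  7.58637622e-01]
0.2 -99 [-9.69238337e-01  1.82112250e-01  1.59941226e+00 -8.88178420e-16
  1.36006814e+00  2.32943395e+00]
0.2 261 [-0.96923834  0.18211225  1.59941226  0.          1.36006814  2.32943395]
0.02 185 [-9.69238337e-01  3.98069703e-01  1.72145048e+00 -8.88178420e-16
  1.02207247e+00 -2.62730113e+00]
0.02 171 [-0.96923834  0.3980697   1.72145048  0.          1.02207247 -2.38295503]
0.02 81 [-9.69238337e-01  3.98069703e-01  1.72145048e+00 -4.44089210e-16
  1.02207247e+00 -8.12158705e-01]
0.02 5 [-9.69238337e-01  3.98069703e-01  1.72145048e+00 -4.44089210e-16
  1.02207247e+00  5.14291527e-01]
0.02 -9 [-9.69238337e-01  3.98069703e-01  1.72145048e+00 -4.44089210e-16
  1.02207247e+00  7.58637622e-01]
0.02 -99 [-9.69238337e-01  3.98069703e-01  1.72145048e+00 -8.88178420e-16
  1.02207247e+00  2.32943395e+00]
0.02 261 [-0.96923834  0.3980697   1.72145048  0.          1.02207247  2.32943395]
5.05 [ 0.42092832 -0.40414416  0.2004443 ] [ 0.3623046  -0.34221763 -0.32815584]
```

View pics/j.png

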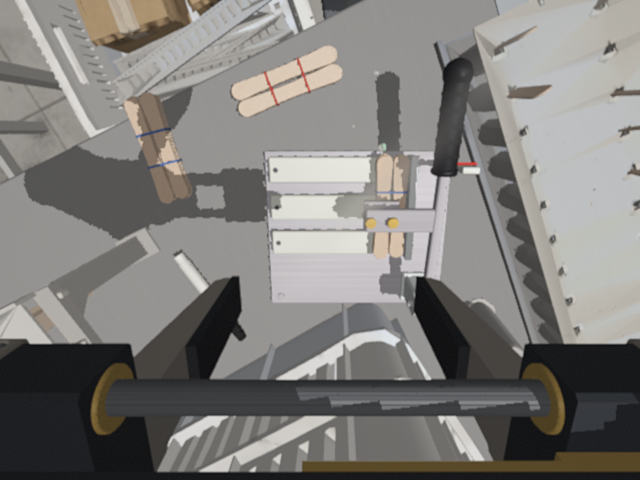

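View pics/b.png

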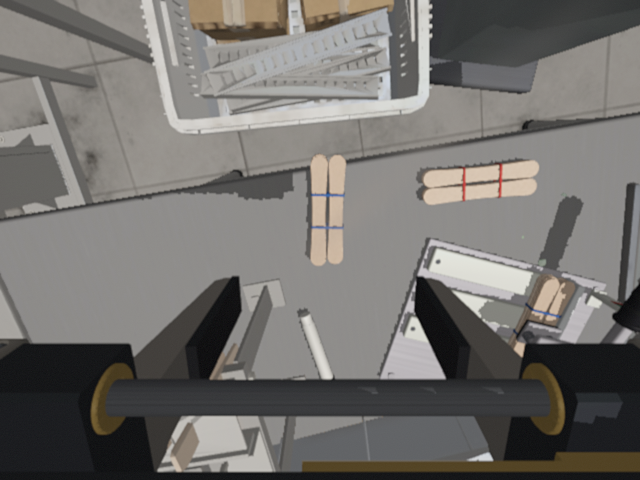

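```bash
cat >> h.py <<'E'
def rect(c,box,z,hi=None):
    "minAreaRect of wood-coloured pixels in box (u0,v0,u1,v1), in mm on plane z"
    u0,v0,u1,v1=box; im=c["pixels"][v0:v1,u0:u1].astype(int)
    m=((im[...,2]-im[...,0]>25)|((im[...,0]-im[...,2]>30))).astype(np.uint8)
    m=cv2.morphologyEx(m,cv2.MORPH_OPEN,np.ones((3,3)))
    vs,us=np.nonzero(m)
    w=np.array([ray(c,u+u0,v+v0,z)[:2] for u,v in zip(us,vs)])*1000
    return cv2.minAreaRect(w.astype(np.float32)),w
E
python3 - <<'E'
from h import *
import pickle
c=pickle.load(open("c1.pkl","rb"))
pts=[((-62,-122,6),(265,152)),((125,-122,6),(272,301.5)),((-56,-116,16),(268,157)),((56,-116,16),(271.5,253)),((28,-116,16),(271.5,230.5)),((-28,-116,16),(269.5,182.5)),((-62,88,6),(439,151))]
p,r=fit(c["j"],pts,[.5178,-.182,-.158]);print(p,np.degrees(p[2]));print(r.round(1))
for z in(.0144,.007): print(rect(c["b"],(295,140,360,280),z)[0])
print(rect(c["j"],(120,90,200,210),.0144)[0])
R,w=rect(c["j"],(365,145,420,265),.0304);print(R)
for P in(p,):
    a=P[2];q=(w/1000-P[:2])@np.array([[np.cos(a),-np.sin(a)],[np.sin(a),np.cos(a)]])*1000
    print(np.percentile(q,[0,1,5,50,95,99,100],axis=0).round(1).T)
print(proj(c["j"],jig2w(p,(-.09,.057,.094))), [proj(c["j"],jig2w(p,(x,.057,.085))) for x in(-.13,-.05)])
E
```

```text
[ 0.5203148  -0.18067423 -0.15765444] -9.032933882251545
[[-1.2 -1.4]
 [-0.7  1. ]
 [ 0.  -0.3]
 [ 1.   0.7]
 [-0.1  0.4]
 [-0.3 -0. ]
 [13.6 -0.1]]
((420.50994873046875, -404.8866882324219), (116.8548355102539, 34.768165588378906), 4.918485164642334)
((422.174560546875, -404.739990234375), (119.2808609008789, 35.48998260498047), 4.918485164642334)
((420.80426025390625, -402.93927001953125), (114.3726806640625, 38.19139099121094), 5.046494483947754)
((520.0775146484375, -168.63128662109375), (43.41508865356445, 115.97196960449219), 82.50402069091797)
[[-60.  -58.  -53.9  -3.5  49.8  53.5  55.9]
 [ -9.5  -7.1   0.4  15.2  31.3  33.7  34.9]]
[454.59241977 122.66508751] [array([455.96288263,  72.98749846]), array([446.50497107, 169.18276459])]
```

Run:
```python
from h import *
import pickle
s=pickle.load(open("c0.pkl","rb"))["scene"];b=pickle.load(open("c1.pkl","rb"))["b"]
print("foot",ray(s,433,352,0),[ray(b,*q,0) for q in((265,293),(245,285),(282,303))])
f=ray(s,433,348,0)
for z in(.1,.15,.2,.25):print(z,proj(s,[f[0],f[1],z]),[ray(s,u,v,z).round(3) for u,v in((436,285),(445,268),(455,240))])
```

```text
foot [ 0.53063604 -0.46613159  0.        ] [array([ 0.52553771, -0.46599518,  0.        ]), array([ 0.51780406, -0.48923992,  0.        ]), array([ 0.53629667, -0.44571697,  0.        ])]
0.1 [442.21290195 300.24510521] [array([ 0.564, -0.436,  0.1  ]), array([ 0.613, -0.424,  0.1  ]), array([ 0.701, -0.394,  0.1  ])]
0.15 [447.36867798 273.52024228] [array([ 0.504, -0.463,  0.15 ]), array([ 0.548, -0.452,  0.15 ]), array([ 0.626, -0.426,  0.15 ])]
0.2 [452.95131022 244.5827786 ] [array([ 0.444, -0.491,  0.2  ]), array([ 0.482, -0.481,  0.2  ]), array([ 0.551, -0.458,  0.2  ])]
0.25 [459.01609818 213.14607034] [array([ 0.384, -0.518,  0.25 ]), array([ 0.417, -0.51 ,  0.25 ]), array([ 0.476, -0.49 ,  0.25 ])]
```

```bash
cat >> h.py <<'E'
J=np.array([.5195,-.1810,-.1578])
def jp(x,y,z): return jig2w(J,np.array([x,y,z])/1000)
E
python3 - <<'E'
from workcell import bot
from h import *
import pickle
r=down(np.radians(184.95))
bot.goto([.4205,-.4045,.06],r);bot.set_gripper(.65)
bot.line_to([.4205,-.4045,.004],max_speed=.1);print(bot.current_ee_pos())
bot.set_gripper(0,20);print("open",bot.current_opening(),bot.current_grip_force(),bot.current_contact_force())
bot.line_to([.4205,-.4045,.12],max_speed=.15)
rj=down(np.pi+J[2])
bot.goto(jp(-1,-82,90),rj);print(bot.current_ee_pos(),jp(-1,-82,90),bot.current_opening(),bot.current_grip_force(),bot.current_contact_force())
bot.line_to(jp(-1,-82,30),max_speed=.15);bot.line_to(jp(-1,-82,20.5),max_speed=.04)
print(bot.current_ee_pos()-jp(-1,-82,20.5),bot.current_contact_force())
bot.set_gripper(.62);bot.line_to(jp(-1,-82,60),max_speed=.1)
bot.goto(jp(-1,-60,200),rj);bot.hold(.3);c=bot.read_camera("wrist");pickle.dump(c,open("c2.pkl","wb"))
cv2.imwrite("pics/p.png",c["pixels"]);print(bot.current_clock())
E
```

```text
[ 0.42069836 -0.4048192   0.0042892 ]
open 0.3856094129966922 20.00017672777176 [-0.18841682  0.17732567  3.08104246]
[ 0.50518527 -0.26226383  0.08951064] [ 0.50562646 -0.26182404  0.09      ] 0.385627565600048 19.999214708805084 [-0.61605236 -0.73172879 -0.82910498]
[9.17287508e-05 6.37262403e-06 1.41816661e-04] [-0.17145753 -0.02953689 -0.06995882]
12.0833
```

View pics/p.png

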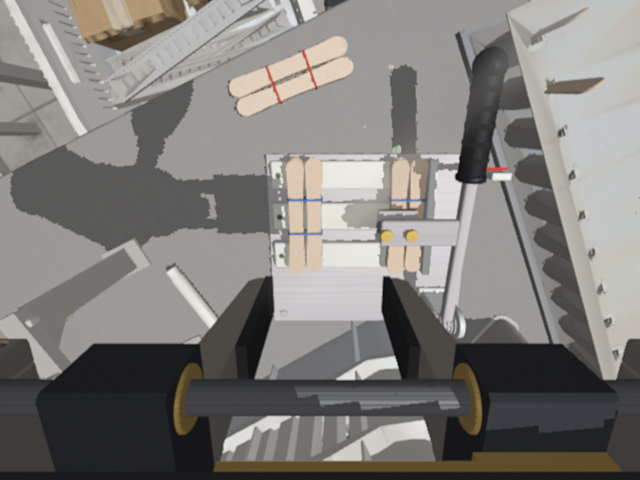

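Run:
```python
from h import *
import pickle
c=pickle.load(open("c2.pkl","rb"))
a=J[2];M=np.array([[np.cos(a),-np.sin(a)],[np.sin(a),np.cos(a)]])
for b in((283,148,329,280),(384,148,428,280)):
    R,w=rect(c,b,.0304);q=(w/1000-J[:2])@M*1000
    print(R,np.percentile(q,[0,.3,1,3,97,99,99.7,100],axis=0).round(1).T)
pts=[((-62,-122,6),(266,155)),((125,-122,6),(274,320)),((-62,88,6),(462,154))]
print(fit(c,pts,J))
```

```text
((505.7282409667969, -261.6491394042969), (33.88825225830078, 115.89144897460938), 81.0085678100586) [[-58.9 -58.9 -57.9 -55.2  50.4  53.7  55.7  57. ]
 [-98.8 -98.6 -98.2 -97.4 -66.5 -65.5 -65.4 -64.8]]
((520.619140625, -164.89096069335938), (38.58695602416992, 116.85985565185547), 81.38240051269531) [[-59.8 -58.9 -57.  -55.2  52.6  54.8  55.9  57. ]
 [ -3.1  -2.7  -1.1   1.3  33.7  34.6  35.3  35.7]]
(array([ 0.52066996, -0.18090365, -0.15378329]), array([[-1.14958472, -0.2748353 ],
       [-0.28992119,  0.98332652],
       [12.61546941, -0.09947664]]))
```

Run:
```python
from workcell import bot
from h import *
rp=down(np.pi/2+J[2]); n=np.array([-np.sin(J[2]),np.cos(J[2])])
F=lambda:bot.current_contact_force()[:2]@n
bot.goto(jp(-1,-122,70),rp);bot.set_gripper(.65,20)
bot.line_to(jp(-1,-122,21),max_speed=.12);f0=F();print(f0,bot.current_clock())
bot.line_to(jp(-1,-50,21),max_speed=.06);print(F()-f0,bot.current_clock())
for y in np.arange(-49.2,-38,.6):
    bot.line_to(jp(-1,y,21),max_speed=.02);f=F()-f0;print(round(y,1),round(f,2),end="; ")
    if f<-6:break
print(bot.current_clock(),(bot.current_ee_pos()-jp(-1,y,21)).round(4))
```

```text
0.03533554372253131 14.2167
0.19135815096552758 15.5667
-49.2 0.36; -48.6 0.37; -48.0 0.18; -47.4 -0.61; -46.8 0.08; -46.2 0.2; -45.6 1.65; -45.0 -0.88; -44.4 -0.71; -43.8 -3.55; -43.2 -5.59; -42.6 -8.1; 18.5667 [-0.0001 -0.0017  0.0004]
```

Run:
```python
from workcell import bot
from h import *
import pickle
bot.line_to(jp(-1,-60,21),max_speed=.06);bot.line_to(jp(-1,-75,110),max_speed=.2)
bot.goto(jp(-1,-60,200),down(np.pi+J[2]));bot.hold(.3);c=bot.read_camera("wrist")
pickle.dump(c,open("c3.pkl","wb"));print(bot.current_clock())
a=J[2];M=np.array([[np.cos(a),-np.sin(a)],[np.sin(a),np.cos(a)]])
crop(c,320,130,200,150,4,"pics/f.png")
```

```text
21.3417
```

View pics/f.png

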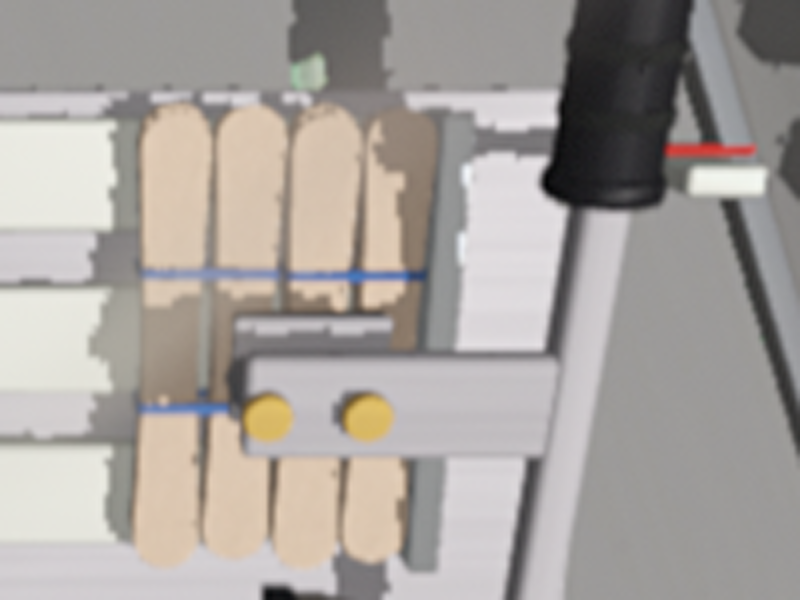

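Run:
```python
from h import *
import pickle
s=pickle.load(open("c0.pkl","rb"))["scene"];j=pickle.load(open("c1.pkl","rb"))["j"]
a=J[2];M=np.array([[np.cos(a),-np.sin(a)],[np.sin(a),np.cos(a)]])
f=lambda X:np.r_[proj(s,X)-(208,256),proj(j,X)-(478,35)]
r=least_squares(f,[.4,.05,.1]);print("tray corner",r.x,f(r.x),(r.x[:2]-J[:2])@M*1000)
for z in(.1,.15):print(z,(ray(j,575,335,z)[:2]-J[:2])@M*1000,(ray(j,478,35,z)[:2]-J[:2])@M*1000)
h=lambda X:np.r_[proj(s,X)-(222,251),proj(j,X)-(458,70)]
r=least_squares(h,[.4,-.1,.09]);print("handle end",(r.x[:2]-J[:2])@M*1000,r.x[2],h(r.x))
from workcell import bot
print(bot.inverse_kinematics(jp(-90,57,53),down(np.pi/2+J[2])))
```

```text
tray corner [ 0.37672857 -0.08775882  0.08951416] [-5.0891652  -1.78562781 -1.48545049  1.49854237] [-155.65002198   69.64674695]
0.1 [112.70343677 197.38994179] [-154.30446813   66.74531332]
0.15 [ 81.2677202  157.43077742] [-142.73513481   47.82814307]
handle end [-129.71358917   55.42149336] 0.0940693481505027 [-2.01750513 -0.53078441 -0.57747949  0.63581999]
[-5.14125326e-01  4.35459264e-02  2.06832032e+00 -4.44089210e-16
  1.02972640e+00 -3.56325326e-01]
```

Run:
```python
from workcell import bot
from h import *
import pickle
r=down(np.radians(106))
bot.set_gripper(0,20)
bot.goto(jp(-90,57,170),r);bot.hold(.2);f0=bot.current_contact_force()[2];print(f0,bot.current_ee_pos()-jp(-90,57,170),bot.current_opening())
bot.line_to(jp(-90,57,100),max_speed=.12)
for z in(90,80,70,62,57,54):
    bot.line_to(jp(-88,57,z),max_speed=.03);print(z,(bot.current_ee_pos()[2]*1e3).round(1),(bot.current_contact_force()-[0,0,f0]).round(2),bot.current_clock())
bot.hold(.3)
print(bot.current_ee_pos()*1e3,bot.current_contact_force())
c={n:bot.read_camera(n) for n in("scene","side")};pickle.dump(c,open("c4.pkl","wb"))
a,b=c["scene"]["pixels"],c["side"]["pixels"]
q=lambda im,u,v:cv2.resize(im[v:v+100,u:u+66],None,fx=6,fy=6,interpolation=cv2.INTER_CUBIC)
cv2.imwrite("pics/g.png",np.hstack([q(a,225,215),q(b,350,240)]));print(bot.current_clock())
```

```text
0.27838567142724924 [ 0.00026298 -0.00040258  0.00015655] 0.005991214692181737
90 90.1 [-1.13 -1.17  0.25] 24.875
80 79.8 [-0.7  -0.04  1.9 ] 25.3583
70 69.9 [-1.37 -0.02  1.87] 25.8417
62 62.1 [-1.12  0.01  5.08] 26.2583
57 57.3 [-2.45  0.67  6.84] 26.575
54 54.5 [-2.98  1.2   8.25] 26.825
[ 441.63265524 -110.97277659   54.55896127] [-3.40039382  1.44897894  8.69917656]
27.225
```

View pics/g.png

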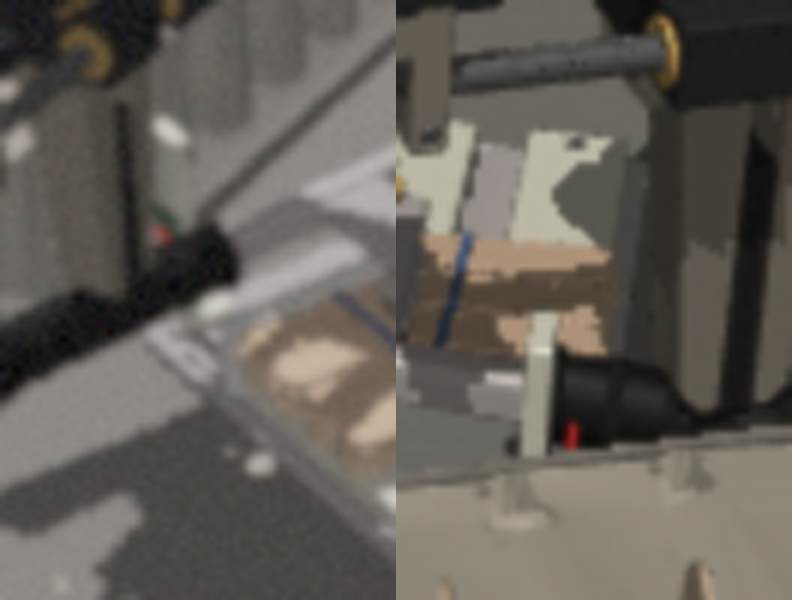

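Run:
```python
from workcell import bot
from h import *
import pickle
c0=pickle.load(open("c0.pkl","rb"));s=c0["scene"]
A=[bot.read_camera("scene")["pixels"].astype(float) for _ in range(6)]
a=np.mean(A,0).clip(0,255).astype(np.uint8)
q=lambda im,u,v:cv2.resize(im[v:v+40,u:u+26],None,fx=14,fy=14,interpolation=cv2.INTER_NEAREST)
cv2.imwrite("pics/z.png",np.hstack([q(s["pixels"],240,230),q(a,240,230)]))
for z in(80,60,53,47,40,20):print(z,proj(s,jp(-48,81,z)).round(1))
# pointer level: lever angle t moves a point at 148 mm from hinge
for t in(0,.18,.215,.25,.3):print(t,proj(s,jp(-48,75,55+148*np.sin(.148-t))).round(1))
print(bot.current_ee_pos()*1e3,bot.current_contact_force(),bot.current_clock())
```

```text
80 [252.8 235.4]
60 [253.5 244.3]
53 [253.8 247.3]
47 [254.  249.9]
40 [254.2 252.9]
20 [254.9 261.4]
0 [254.6 238.2]
0.18 [255.6 249.9]
0.215 [255.7 252.1]
0.25 [255.9 254.4]
0.3 [256.2 257.5]
[ 441.6360751  -110.96342356   54.56857981] [-3.40626771  0.8223451   8.20333588] 27.525
```

View pics/z.png

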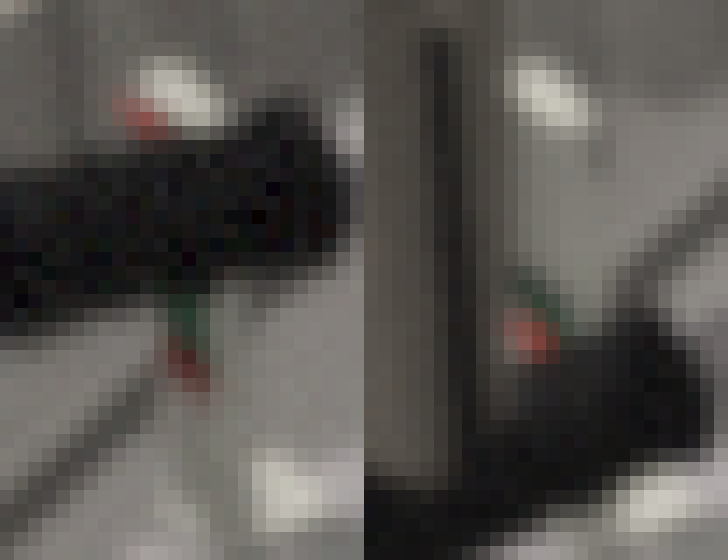

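Run:
```python
from workcell import bot
from h import *
bot.line_to(jp(-88,57,55.5),max_speed=.02);bot.hold(.5)
print(bot.current_ee_pos()*1e3,bot.current_contact_force(),bot.current_clock())
a=np.mean([bot.read_camera("scene")["pixels"].astype(float) for _ in range(4)],0)
w=a[230:262,246:258];w=np.clip(w[...,2]-w[...,:2].max(2)-15,0,None)
print((w.sum(1)).round(0),(w.sum(1)@np.arange(230,262))/w.sum())
bot.job_done()
```

```text
[ 441.65388182 -110.98133659   55.96593639] [-2.48146864  0.12628906  6.85365265] 28.275
[  0.   0.   0.   0.   0.   0.   0.   0.   0.   0.   0.   0.   0.   0.
   0.   0.   0.   0.   0.   0.   0.   0.  43. 111.  98.  22.   0.   0.
   0.   0.   0.   0.] 253.35890410958905
the job is handed in; nothing more can be done
```

I handed the job in at about 28.3 s. The two blue-banded bundles are flush against the fence with ends even, and the arm is still holding the lever down with about 7 N. I estimate the lever at 0.21 to 0.23 rad (green is 0.18 to 0.25), judged from the finger height, the push force and the pointer's position in the scene camera.

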